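Put the right sprinkle shaker in the decorating caddy

TASK

The three-bay timber caddy should hold three matching tall sprinkle shakers, but one bay has a short squat shaker in it. Take the squat one out and stand it in the dark timber stock tray, then stand the matching tall shaker from that tray in the emptied bay, so that the caddy ends with a tall shaker upright in each bay.

Things in the scene. Friction and masses are not known exactly. Their poses are not given: they have to be found in the camera images.
- caddy: Pale timber caddy, fixed: open box 96 mm (x) by 276 mm (y), 25 mm high, walls and floor 6 mm. Three bays along its y, centres at y = -90, 0, +90 mm, each 84 mm square inside (cross walls 6 mm). Two hold good tall shakers, one (varies) the squat shaker, each near its bay's centre. Origin: centre of underside, z up; bay floor 6 mm above it. Turned up to 0.25 rad, left or right of the robot.
- tray: Dark timber stock tray, fixed: 140 mm (x) by 300 mm (y), rim 14 mm high, rim and floor 6 mm thick. Origin: centre of underside, z up; inner floor 6 mm above it. The spare shaker stands near one end (about 100 mm along y), an hourglass timer (48 mm across, 90 mm high) near the other, which varies; the middle is free. Turned up to 0.25 rad.
- squat_shaker: The wrong part: short, wide cream plastic shaker with white twist cap, a straight upright cylinder 50 mm across, 62 mm high, about 100 g. Starts in a caddy bay. Origin: centre of underside, z along its axis to the cap.
- spare_shaker: The right part: tall, slim cream plastic shaker with white twist cap, a straight upright cylinder 44 mm across, 100 mm high, about 120 g, identical to the two good ones in the caddy. Starts on the stock tray. Origin: centre of underside, z along its axis to the cap.
Not all that is in view belongs to the job. What is shaped like the squat_shaker but turquoise or yellow is not meant. Leave any turquoise look-alike of the spare_shaker alone.

How it is judged:
By the outcome, as a careful person would: the job done as asked, in the order asked, and still so for the second after the job is handed in, with the robot touching nothing.
It also fails if it takes over 54 s, if anything falls off the work surface, if the arm or the gripper's body presses on something with over 40 N, if the wrist force passes 120 N, or if a joint passes its speed limit or range.

ROBOT

A 6-joint arm with a two-finger parallel gripper is mounted at the origin on the work surface. World frame = base frame: x ahead of the robot, y to its left, z up, the work surface at z = 0. Lengths are in m, angles in rad, forces in N, time in s.
With the tool pointing down it reaches from about 0.375 to 0.975 m from the base axis. Payload 3.8 kg.
Tool frame: the origin (TCP) lies at the very end of the fingers, on their centre line; the grasp point (between the pads) lies 19 mm behind it; z points along the fingers, y is the direction in which the jaws open and shut (so a half turn about z gives the same grasp; the last joint's range is limited). The gripper opens to 85 mm and grips with 20 to 120 N. Pads are 22 mm wide; open, the fingers measure 114 mm over their backs; the gripper's body (76 mm by 85 mm) begins 54 mm behind the grasp point. The pads swing forward as they close: fully open they stand 13 mm farther back than shut.
Start: joints at [1.188, 0.264, 1.604, -0, 1.274, -0.037], TCP at [0.229, 0.635, 0.231] pointing down, gripper open.
Joint ranges: [-2.63, 2.63], [-0.94, 2.18], [0.31, 2.57], [-1.31, 4.45], [0, 2.66], [-2.55, 2.55]. Speed limits (rad/s): [2.57, 2.57, 3.14, 3.14, 3.14, 3.14].

INTERFACE

Orientations are given as a rotation vector (axis times angle).
In Python, from workcell import bot, viewer, finish_job gives the robot as it stands.
- The arm moves only by the tool servo_tool, never from a script. Its argument "plan" is a list that holds one entry, the list of rows, each a list of 6 numbers: the shift along the tool's x, y, z in cm, then the turn, a rotation vector about the tool's x, y, z in degrees. A call has 1 to 20 rows; each row is the pose to reach, as a shift and turn from the pose measured when the call began, along the tool's axes at that moment; what a row does not reach only later rows make up. A row lasts 1/12 s, in which the tool goes at most 41.7 mm and 7.16 degrees, less where a joint would pass 70% of its speed; a pose out of reach is approached as far as the arm can. A call with a gripper value outside its range is refused whole. "claw" is the finger opening in cm, from 0 to 8.54, set as the call begins (left out, the last holds). The fingers move at their own pace and stop on an object; "grip_force" is the grip in N (left out, the last holds). Time passes only in rows, so rows that repeat a pose let the fingers close. It gives the time, the measured TCP pose, the force and the opening at its end, in the units of the state.
- bot.read_state(): the state, without advancing time (a new reading comes with each control period).
- viewer.read_camera(name): name is "scene" or "top" or "wrist"; returns a dict with "color" (420x560x3 uint8, red, green, blue), "fx", "fy", "cx", "cy" (pixels), "eye" and "rotation" of the camera in the world; the wrist camera has in their place "T_tool_cam" (4x4, takes a point from camera to tool coordinates, whose origin is the TCP and whose axes are the flange's). Camera axes: x right, y down, z forward; pixel columns grow to the right and rows downward; lengths in m; the calibration is good to about 2 mm. The wrist camera is an equidistant fisheye: a pixel r from the principal point sees the ray r / f radians off the axis. A picture is of the moment at which its call begins: read the wrist's pose just before it. There is no depth.
- finish_job(): hands the job in, once; it reports no verdict.
The state is a dict: "time": time; "q": joint angles; "joint_vel": joint speeds; "joint_torque": joint torques, N m; "tool_pos": TCP position; "tcp_rot": TCP orientation; "wrist_force": force on the tool from outside, world axes, zero at the start; "torque": the same for the moment, N m; "width": opening from 0.0 (shut) to 1.0 (fully open).
Only numpy, scipy, OpenCV 4.12 (cv2) and the standard library are available. Lean on these libraries where they do the work, as an engineer would, in place of code of your own. Each camera call takes 0.05 s, during which the arm holds its last target.

## Working session

There is one attempt and no reset: what is moved stays moved. The work goes in short steps, Python scripts to look and compute and a tool call to move; the robot and the scene stay as the last step left them, time stands still between calls to the robot, and variables do not carry over. Pictures are saved under pics/ and viewed, and the job is handed in when it is done.

Besides the shell and the picture viewer there is one more tool, called in YAML: its name, and indented under it one key for each argument. servo_tool: Moves the arm, as the interface text tells. Its arguments: {"type":"object","properties":{"plan":{"type":"array"},"claw":{"type":"number"},"grip_force":{"type":"number"}},"required":["plan"]}

```bash
ls; mkdir -p pics; python3 - <<'E'
from workcell import bot, viewer
import cv2
print(bot.read_state())
for n in ("scene","top","wrist"):
    c=viewer.read_camera(n); cv2.imwrite(f"pics/{n}0.png",c["color"][:,:,::-1])
    print(n,{k:v for k,v in c.items() if k!="color"})
E
```

```text
pics
{'time': 0.0, 'q': array([ 1.18812631e+00,  2.64780034e-01,  1.60536428e+00, -1.30937915e-05,
        1.27367980e+00, -3.68613422e-02]), 'joint_vel': array([-1.71952093e-03, -9.89489896e-04, -1.44961887e-03,  3.74487375e-04,
       -1.17386824e-03, -3.21199356e-05]), 'joint_torque': array([ 3.31015026e-04, -5.15122283e+01, -3.67320013e+01,  2.33948167e-04,
        1.30187921e-02, -1.53498871e-05]), 'tool_pos': array([0.22850877, 0.63437983, 0.22994915]), 'tcp_rot': array([-0.54040838, -3.09430267,  0.00343193]), 'wrist_force': array([ 0.34206245, -0.73079855, -0.29424451]), 'torque': array([-0.02458498, -0.01896633,  0.03078803]), 'width': 1.0038678167478166}
scene {'fx': 488.21221090623396, 'fy': 488.21221090623396, 'cx': 280.49302401526637, 'cy': 209.49525695487173, 'eye': array([ 0.91804581, -0.68566517,  1.02962059]), 'rotation': array([-2.40979863, -0.67107443,  0.24590231])}
top {'fx': 512.7690663082078, 'fy': 512.7690663082078, 'cx': 276.2665241097507, 'cy': 213.20460633236118, 'eye': array([ 0.48421186, -0.06653013,  1.22232895]), 'rotation': array([-2.19327943,  2.18776377, -0.05776258])}
wrist {'fx': 325.19226210127806, 'fy': 325.19226210127806, 'cx': 281.4087355610469, 'cy': 205.18013891825032, 'T_tool_cam': array([[ 1.17883628e-03, -9.55955896e-01, -2.93507982e-01,
         7.43460011e-02],
       [ 9.99998762e-01,  8.21065530e-04,  1.34215222e-03,
         3.65172528e-04],
       [-1.04204904e-03, -2.93509201e-01,  9.55955680e-01,
        -1.42406561e-01],
       [ 0.00000000e+00,  0.00000000e+00,  0.00000000e+00,
         1.00000000e+00]])}
```

View pics/top0.png

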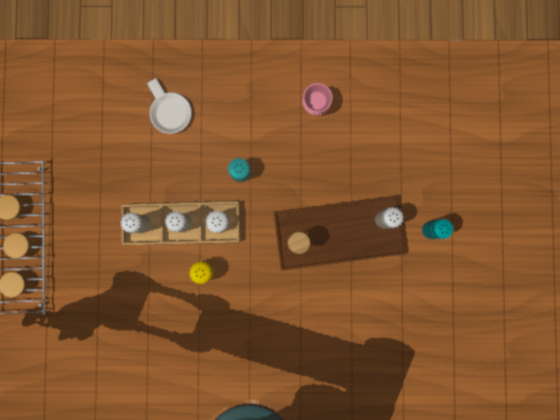

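View pics/scene0.png

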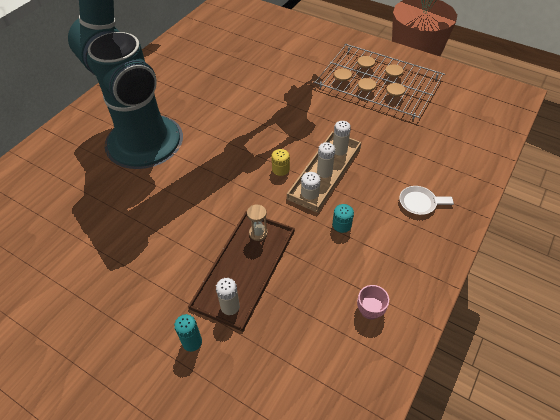

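View pics/wrist0.png

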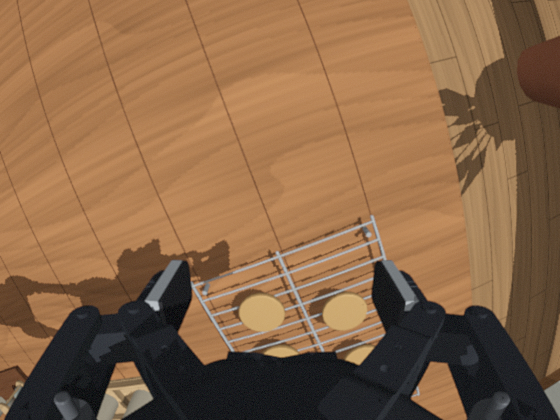

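The top view shows the caddy at about (180,222), with the squat shaker in its right bay at (217,222). The tray is at (340,232), with the timer at (299,243) and the spare at (392,217). The turquoise and yellow look-alikes stand outside both. Next I'll zoom in and measure.

```bash
cat > h.py <<'E'
import numpy as np, cv2
from scipy.spatial.transform import Rotation as R
from workcell import bot, viewer
def ray(c,u,v):
    d=np.array([(u-c["cx"])/c["fx"],(v-c["cy"])/c["fy"],1.0])
    return R.from_rotvec(c["rotation"]).as_matrix()@d
def plane(c,u,v,z):
    d=ray(c,u,v); return c["eye"]+d*(z-c["eye"][2])/d[2]
def proj(c,p):
    q=R.from_rotvec(c["rotation"]).as_matrix().T@(np.asarray(p)-c["eye"]); return q[0]/q[2]*c["fx"]+c["cx"],q[1]/q[2]*c["fy"]+c["cy"]
E
python3 - <<'E'
from h import *
for n in ("top","scene"):
    c=viewer.read_camera(n); im=c["color"]; hsv=cv2.cvtColor(im,cv2.COLOR_RGB2HSV)
    m=((hsv[...,1]<45)&(hsv[...,2]>(150))).astype(np.uint8)
    k,l,s,ce=cv2.connectedComponentsWithStats(m)
    for i in range(1,k):
        if s[i,4]>60: print(n,s[i],ce[i].round(1))
t=cv2.imread("pics/top0.png")
cv2.imwrite("pics/topz.png",cv2.resize(t[185:285,110:260],None,fx=5,fy=5,interpolation=cv2.INTER_CUBIC))
cv2.imwrite("pics/topz2.png",cv2.resize(t[185:285,265:465],None,fx=4,fy=4,interpolation=cv2.INTER_CUBIC))
t=cv2.imread("pics/scene0.png")
cv2.imwrite("pics/scz.png",cv2.resize(t[110:360,170:380],None,fx=2.4,fy=2.4,interpolation=cv2.INTER_CUBIC))
E
```

```text
top [ 148   79   43   54 1380] [169.1 108.8]
top [383 209  19  18 263] [392.3 217.6]
top [206 211  21  22 334] [215.7 221.5]
top [121 213  19  19 261] [129.6 222.7]
top [166 212  18  19 264] [174.3 221.2]
scene [  0   0  31  18 284] [9.9 5.5]
scene [123  33  16  25  71] [133.   45.6]
scene [335 121  15  11 112] [342.2 125.5]
scene [319 142  16  12 125] [326.5 147.6]
scene [301 172  19  13 183] [310.4 178.1]
scene [400 186  53  29 941] [421.  199.8]
scene [216 278  20  17 239] [225.3 286.1]
```

View pics/topz.png

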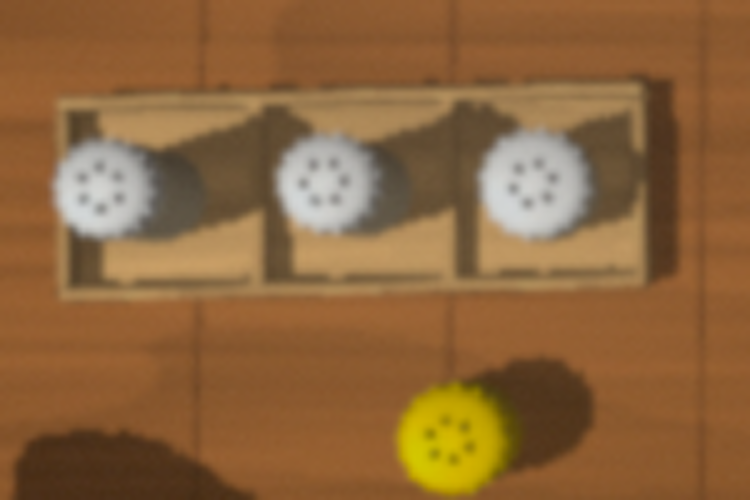

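View pics/topz2.png

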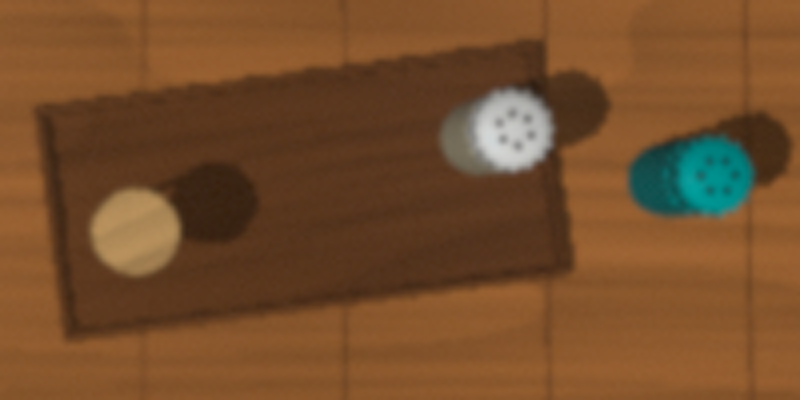

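View pics/scz.png

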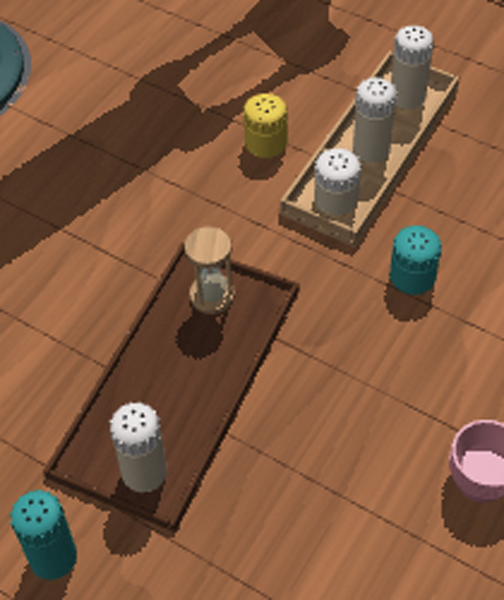

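```bash
python3 - <<'E'
from h import *
c=viewer.read_camera("top"); s=viewer.read_camera("scene")
P={}
def z1(p,k,o): return p[0]/k+o[0]-.5+.5/k, p[1]/k+o[1]-.5+.5/k
for n,p,k,o,z in [("squat",(535,184),5,(110,185),.068),("g1",(102,188),5,(110,185),.106),("g2",(325,184),5,(110,185),.106),("spare",(513,130),4,(265,185),.106),("timer",(136,232),4,(265,185),.096),("tealtall",(715,175),4,(265,185),.1),("yellow",(453,438),5,(110,185),.062),]:
    q=plane(c,*z1(p,k,o),z); print(n,q.round(4),"scene proj",np.round(proj(s,q),1))
def quad(L,k,o,z):
    a=np.array([plane(c,*z1(p,k,o),z)[:2] for p in L]); ce=a.mean(0)
    v=(a[0]+a[3]-a[1]-a[2]); print("c",ce.round(4),"len",np.linalg.norm(v)/2,"wid",np.linalg.norm(a[0]+a[1]-a[2]-a[3])/2,"yaw",np.arctan2(-v[0],v[1]), a.round(3).tolist())
    r=np.arctan2(-v[0],v[1]);return ce,r
ce,r=quad([(57,99),(640,82),(648,288),(62,299)],5,(110,185),.025)
Y=np.array([-np.sin(r),np.cos(r)])
for b in(-.09,0,.09):print("bay",(ce+b*Y).round(4))
ce,r=quad([(38,107),(543,40),(572,270),(70,338)],4,(265,185),.014)
Y=np.array([-np.sin(r),np.cos(r)])
for b in(-.1,0,.1):print("tr",(ce+b*Y).round(4))
E
```

```text
squat [0.5311 0.0728 0.068 ] scene proj [309.8 176.8]
g1 [0.5274 0.2572 0.106 ] scene proj [341.9 123.9]
g2 [0.5294 0.1598 0.106 ] scene proj [325.8 145.8]
spare [ 0.5399 -0.3157  0.106 ] scene proj [225.2 283.7]
timer [ 0.4839 -0.1109  0.096 ] scene proj [255.8 210.7]
tealtall [ 0.5158 -0.4271  0.1   ] scene proj [184.5 321. ]
yellow [0.4167 0.1094 0.062 ] scene proj [279.9 153.6]
c [0.529  0.1637] len 0.27354337860756395 wid 0.0950642103735001 yaw 0.02645059628889259 [[0.572, 0.303], [0.581, 0.029], [0.484, 0.025], [0.479, 0.298]]
bay [0.5314 0.0738]
bay [0.529  0.1637]
bay [0.5267 0.2537]
c [ 0.5098 -0.2141] len 0.2991228950062114 wid 0.13666220514768915 yaw 0.13569334685898643 [[0.557, -0.056], [0.598, -0.355], [0.462, -0.37], [0.422, -0.075]]
tr [ 0.5233 -0.3132]
tr [ 0.5098 -0.2141]
tr [ 0.4962 -0.115 ]
```

```bash
cat >> h.py <<'E'
def go(pos,yaw_y=0.0):
    """row (cm,deg) to have TCP at pos, pointing down, jaw axis at yaw_y"""
    s=bot.read_state(); r=R.from_rotvec(s["tcp_rot"]).as_matrix()
    y=np.array([np.cos(yaw_y),np.sin(yaw_y),0]); z=np.array([0,0,-1.]); T=np.column_stack([np.cross(y,z),y,z])
    d=r.T@(np.asarray(pos)-s["tool_pos"])*100; w=np.degrees(R.from_matrix(r.T@T).as_rotvec())
    print("t",round(s["time"],2),"row",d.round(2),w.round(1),"w",round(s["width"],3),"F",s["wrist_force"].round(1),"p",s["tool_pos"].round(4))
E
python3 -c "
from h import *
go((.531,.073,.16))"
```

```text
t 0.35 row [-47.49 -42.61   7.12] [-0.   0.  70.2] w 1.001 F [ 0.   0.4 -0.4] p [0.2287 0.6349 0.231 ]
```

servo_tool:
  plan:
    - [[-2,-1.8,0.3,0,0,3],[-5,-4.5,0.8,0,0,7],[-8,-7.2,1.2,0,0,12],[-11,-9.9,1.6,0,0,16],[-14,-12.6,2.1,0,0,21],[-17,-15.3,2.5,0,0,25],[-20,-18,3,0,0,30],[-23,-20.7,3.4,0,0,34],[-26,-23.3,3.9,0,0,39],[-29,-26,4.3,0,0,43],[-32,-28.7,4.8,0,0,48],[-35,-31.4,5.2,0,0,52],[-38,-34.1,5.7,0,0,56],[-41,-36.8,6.1,0,0,61],[-44,-39.5,6.6,0,0,65],[-46,-41.3,6.9,0,0,68],[-47.5,-42.6,7.1,0,0,70.2],[-47.5,-42.6,7.1,0,0,70.2],[-47.5,-42.6,7.1,0,0,70.2]]
  claw: 8.54
  grip_force: 40

```text
time: 1.93
tool_pos: [0.5314, 0.0722, 0.1601]
tcp_rot: [-2.224, -2.219, 0.001]
wrist_force: [-0.8, 0.2, -0.5]
width: 1.005
```

```bash
python3 -c "
from h import *
go((.531,.073,.034))
c=viewer.read_camera('wrist');cv2.imwrite('pics/w1.png',c['color'][:,:,::-1])"
```

```text
t 1.93 row [ 0.08 -0.03 12.61] [-0.   0.  -0.1] w 1.005 F [-0.8  0.2 -0.5] p [0.5314 0.0722 0.1601]
```

View pics/w1.png

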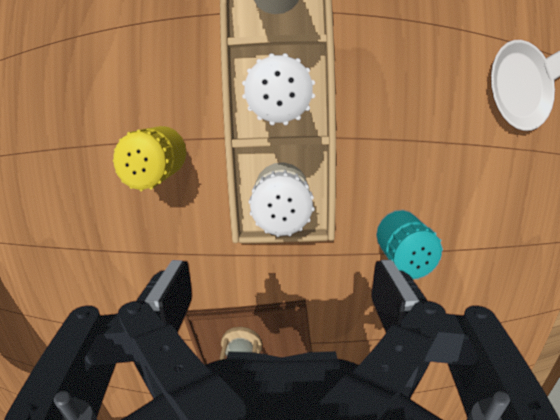

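The wrist view shows the squat cap at (282,205) and the next tall cap at (279,88). The yellow and turquoise shakers are clear of the jaws. I'll cross-check the squat's position.

```bash
cat >> h.py <<'E'
def wplane(u,v,z):
    s=bot.read_state(); c=viewer.read_camera("wrist"); T=c["T_tool_cam"]
    x,y=u-c["cx"],v-c["cy"]; r=np.hypot(x,y); th=r/c["fx"]
    d=np.array([np.sin(th)*x/r,np.sin(th)*y/r,np.cos(th)]); W=R.from_rotvec(s["tcp_rot"]).as_matrix()
    o=s["tool_pos"]+W@T[:3,3]; d=W@T[:3,:3]@d
    return o+d*(z-o[2])/d[2]
E
python3 -c "
from h import *
print(wplane(282,205.5,.068),wplane(279,88.5,.106))
go((.531,.073,.034))"
```

```text
[0.53218942 0.07615492 0.068     ] [0.53007163 0.16095512 0.106     ]
t 2.08 row [-0.1   0.03 12.63] [-0.   0.   0.1] w 1.004 F [-0.2  0.3  0.3] p [0.5308 0.074  0.1603]
```

servo_tool:
  plan:
    - [[0,0,2,0,0,0],[0,0,5,0,0,0],[0,0,8,0,0,0],[0,0,10.5,0,0,0],[0,0,12,0,0,0],[0,0,12.8,0,0,0],[0,0,13,0,0,0],[0,0,13,0,0,0]]

```text
time: 2.75
tool_pos: [0.5305, 0.0748, 0.0304]
tcp_rot: [-2.218, -2.224, 0.001]
wrist_force: [0.5, -0.7, -0.4]
width: 1.0
```

servo_tool:
  plan:
    - [[0,0,0,0,0,0],[0,0,0,0,0,0],[0,0,0,0,0,0],[0,0,0,0,0,0],[0,0,0,0,0,0],[0,0,0,0,0,0],[0,0,0,0,0,0],[0,0,0,0,0,0],[0,0,0,0,0,0],[0,0,0,0,0,0]]
  claw: 3
  grip_force: 40

```text
time: 3.58
tool_pos: [0.532, 0.075, 0.032]
tcp_rot: [2.218, 2.223, 0.003]
wrist_force: [-0.3, 2.0, 5.8]
width: 0.575
```

servo_tool:
  plan:
    - [[0,0,-0.5,0,0,0],[0,0,-1.5,0,0,0],[0,0,-3.5,0,0,0],[0,0,-6,0,0,0],[0,0,-8.5,0,0,0],[0,0,-11,0,0,0],[0,0,-12.5,0,0,0],[0,0,-13,0,0,0],[0,0,-13,0,0,0]]

```text
time: 4.33
tool_pos: [0.533, 0.075, 0.1644]
tcp_rot: [2.216, 2.221, 0.008]
wrist_force: [-0.0, -0.2, -1.8]
width: 0.575
```

```bash
python3 -c "
from h import *
c=viewer.read_camera('scene');cv2.imwrite('pics/s2.png',c['color'][:,:,::-1])
go((.511,-.213,.16))"
```

```text
t 4.38 row [-28.78  -2.15   0.23] [ 0.2 -0.   0.1] w 0.574 F [-0.3 -0.  -1.7] p [0.5318 0.0749 0.1626]
```

View pics/s2.png

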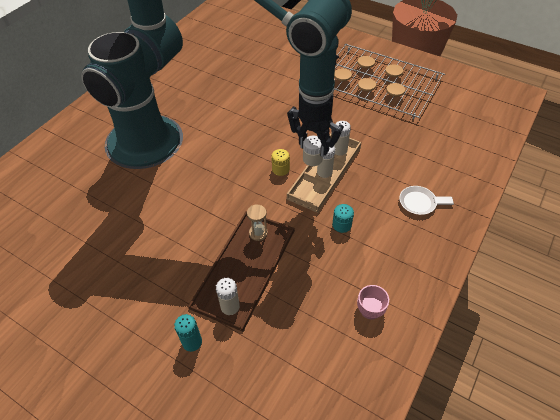

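The squat shaker is lifted and upright in the jaws at (313,150). I'll carry it over to the middle of the tray.

servo_tool:
  plan:
    - [[-0.5,0,0,0,0,0],[-1.5,-0.1,0,0,0,0],[-3.5,-0.3,0,0,0,0],[-6,-0.5,0,0,0,0],[-9,-0.7,0,0,0,0],[-12,-0.9,0,0,0,0],[-15,-1.1,0,0,0,0],[-18,-1.3,0,0,0,0],[-21,-1.6,0,0,0,0],[-24,-1.8,0,0,0,0],[-26.5,-2,0,0,0,0],[-28,-2.1,0,0,0,0],[-28.7,-2.1,0,0,0,0],[-28.8,-2.1,0,0,0,0],[-28.8,-2.1,0,0,0,0],[-28.8,-2.1,0,0,0,0]]

```text
time: 5.72
tool_pos: [0.511, -0.2123, 0.1617]
tcp_rot: [2.218, 2.224, 0.004]
wrist_force: [-0.6, -0.0, -1.0]
width: 0.573
```

```bash
python3 -c "
from h import *
go((.511,-.213,.033))
c=viewer.read_camera('wrist');cv2.imwrite('pics/w3.png',c['color'][:,:,::-1])"
```

```text
t 5.72 row [-0.09 -0.03 12.87] [ 0.1 -0.1  0.1] w 0.573 F [-0.6 -0.  -1. ] p [ 0.511  -0.2123  0.1617]
```

View pics/w3.png

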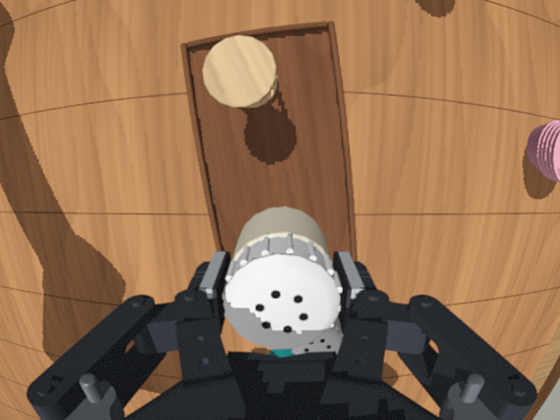

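The wrist view shows the squat shaker held at (283,290) over the free middle of the tray, with the timer at (240,72) well clear. I'll lower it.

servo_tool:
  plan:
    - [[0,0,1.5,0,0,0],[0,0,4,0,0,0],[0,0,7,0,0,0],[0,0,9.5,0,0,0],[0,0,11,0,0,0],[0,0,12,0,0,0],[0,0,12.4,0,0,0],[0,0,12.6,0,0,0],[0,0,12.7,0,0,0],[0,0,12.8,0,0,0],[0,0,12.8,0,0,0]]

```text
time: 6.68
tool_pos: [0.5126, -0.2124, 0.035]
tcp_rot: [2.216, 2.223, 0.006]
wrist_force: [-0.0, -0.2, -0.4]
width: 0.578
```

servo_tool:
  plan:
    - [[0,0,0.1,0,0,0],[0,0,0.2,0,0,0],[0,0,0.3,0,0,0],[0,0,0.3,0,0,0]]

```text
time: 7.02
tool_pos: [0.5127, -0.2125, 0.0322]
tcp_rot: [2.216, 2.223, 0.006]
wrist_force: [0.5, -0.8, 0.3]
width: 0.573
```

```bash
python3 -c "
from h import *
go((.511,-.213,.033))
c=viewer.read_camera('scene');cv2.imwrite('pics/s3.png',cv2.resize(c['color'][150:350,150:400,::-1],None,fx=3,fy=3))"
```

```text
t 7.02 row [-0.05 -0.17 -0.08] [ 0.3 -0.   0.2] w 0.573 F [ 0.5 -0.8  0.3] p [ 0.5127 -0.2125  0.0322]
```

View pics/s3.png

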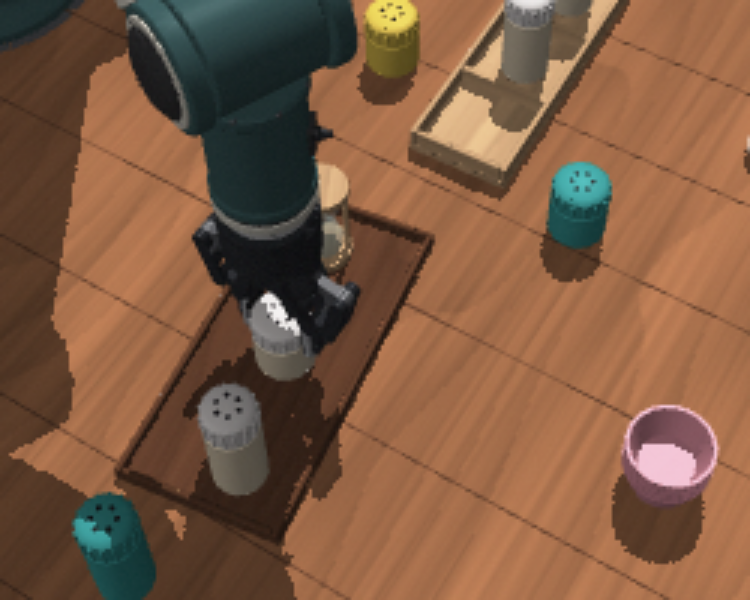

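The scene view shows the squat shaker at about (285,340), at floor level in the tray. I'll settle it by another 1–2 mm and check the contact force.

servo_tool:
  plan:
    - [[0,0,0.1,0,0,0],[0,0,0.15,0,0,0],[0,0,0.15,0,0,0]]

```text
time: 7.32
tool_pos: [0.5127, -0.2125, 0.032]
tcp_rot: [2.216, 2.223, 0.005]
wrist_force: [-3.5, 2.5, 9.3]
width: 0.575
```

Contact is made at 9 N. Releasing now.

servo_tool:
  plan:
    - [[0,0,0,0,0,0],[0,0,0,0,0,0],[0,0,0,0,0,0],[0,0,0,0,0,0],[0,0,0,0,0,0],[0,0,0,0,0,0],[0,0,0,0,0,0],[0,0,0,0,0,0]]
  claw: 8.54

```text
time: 7.98
tool_pos: [0.5127, -0.2125, 0.0319]
tcp_rot: [2.216, 2.223, 0.005]
wrist_force: [0.3, 0.0, -0.1]
width: 0.997
```

servo_tool:
  plan:
    - [[0,0,-1,0,0,0],[0,0,-3,0,0,0],[0,0,-6,0,0,0],[0,0,-9,0,0,0],[0,0,-12,0,0,0],[0,0,-14,0,0,0],[0,0,-15,0,0,0],[0,0,-15,0,0,0]]

```text
time: 8.65
tool_pos: [0.514, -0.2135, 0.1858]
tcp_rot: [2.212, 2.219, 0.009]
wrist_force: [0.8, -0.3, 0.1]
width: 1.001
```

```bash
python3 -c "
from h import *
go((.54,-.315,.18))
c=viewer.read_camera('scene');cv2.imwrite('pics/s4.png',cv2.resize(c['color'][150:350,150:400,::-1],None,fx=3,fy=3))"
```

```text
t 8.65 row [-10.16   2.56   0.63] [0.6 0.1 0.2] w 1.001 F [ 0.8 -0.3  0.1] p [ 0.514  -0.2135  0.1858]
```

View pics/s4.png

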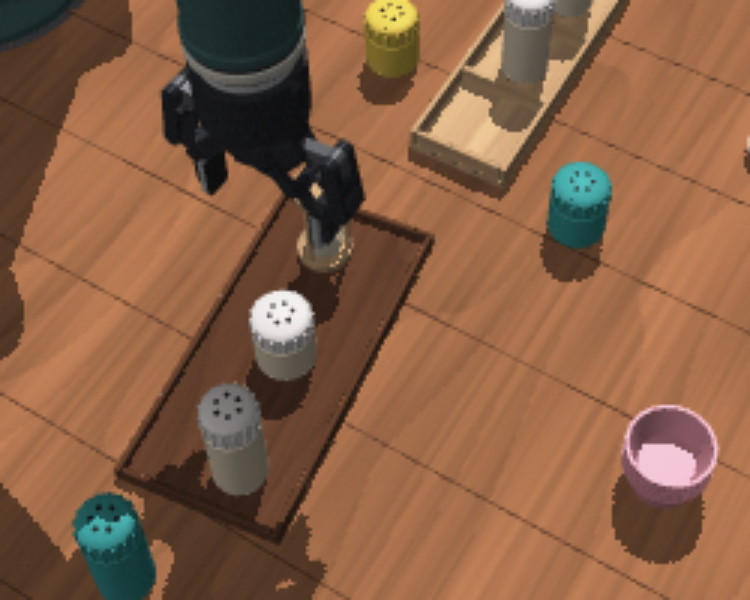

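The squat shaker stands upright in mid-tray at (283,335). Next I'll move above the spare.

servo_tool:
  plan:
    - [[-1,0.2,0,0,0,0],[-3,0.7,0.1,0.2,0,0],[-6,1.5,0.3,0.4,0,0.1],[-8.5,2.1,0.5,0.6,0.1,0.2],[-9.8,2.5,0.6,0.6,0.1,0.2],[-10.2,2.6,0.6,0.6,0.1,0.2],[-10.2,2.6,0.6,0.6,0.1,0.2],[-10.2,2.6,0.6,0.6,0.1,0.2]]

```text
time: 9.37
tool_pos: [0.5383, -0.314, 0.1763]
tcp_rot: [-2.218, -2.216, 0.003]
wrist_force: [-0.4, 1.3, 0.8]
width: 1.0
```

```bash
python3 -c "
from h import *
go((.54,-.315,.046))
c=viewer.read_camera('wrist');cv2.imwrite('pics/w5.png',c['color'][:,:,::-1])"
```

```text
t 9.37 row [-0.14  0.24 13.03] [-0.3 -0.2 -0. ] w 1.0 F [-0.4  1.3  0.8] p [ 0.5383 -0.314   0.1763]
```

View pics/w5.png

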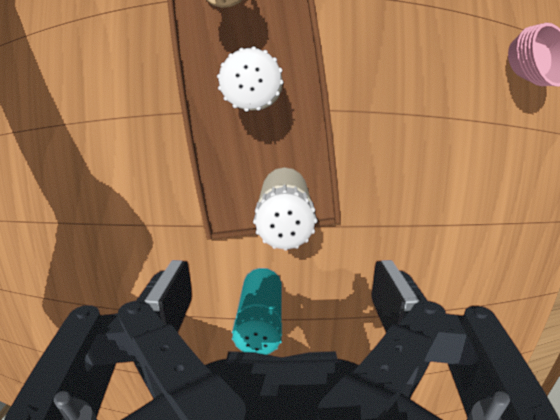

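The spare's cap is at (285,221) and the squat at (250,79). The turquoise tall shaker at (258,310) is beyond the jaws. Checking the spare's position:

```bash
python3 -c "
from h import *
print(wplane(285.5,220.5,.106))
go((.541,-.3145,.046))"
```

```text
[ 0.54183539 -0.31483974  0.106     ]
t 9.47 row [-0.12  0.29 13.11] [-0.3 -0.1  0. ] w 0.999 F [ 0.4 -0.1  0.2] p [ 0.5387 -0.3136  0.1772]
```

servo_tool:
  plan:
    - [[-0.1,0.3,1.5,-0.3,-0.1,0],[-0.1,0.3,4,-0.3,-0.1,0],[-0.1,0.3,7,-0.3,-0.1,0],[-0.1,0.3,10,-0.3,-0.1,0],[-0.1,0.3,12,-0.3,-0.1,0],[-0.1,0.3,12.9,-0.3,-0.1,0],[-0.1,0.3,13.1,-0.3,-0.1,0],[-0.1,0.3,13.1,-0.3,-0.1,0],[-0.1,0.3,13.1,-0.3,-0.1,0]]

```text
time: 10.22
tool_pos: [0.5424, -0.3148, 0.048]
tcp_rot: [2.218, 2.22, 0.002]
wrist_force: [-0.2, 0.2, 1.1]
width: 0.999
```

servo_tool:
  plan:
    - [[0,0,0,0,0,0],[0,0,0,0,0,0],[0,0,0,0,0,0],[0,0,0,0,0,0],[0,0,0,0,0,0],[0,0,0,0,0,0],[0,0,0,0,0,0],[0,0,0,0,0,0],[0,0,0,0,0,0],[0,0,0,0,0,0]]
  claw: 3
  grip_force: 40

```text
time: 11.05
tool_pos: [0.5427, -0.3154, 0.0494]
tcp_rot: [2.217, 2.219, 0.002]
wrist_force: [-1.4, 0.2, 5.4]
width: 0.507
```

```bash
python3 -c "
from h import *
go((.541,-.3145,.046))"
```

```text
t 11.05 row [ 0.09 -0.17  0.34] [0.2 0.1 0. ] w 0.507 F [-1.4  0.2  5.4] p [ 0.5427 -0.3154  0.0494]
```

servo_tool:
  plan:
    - [[0,0,-0.5,0,0,0],[0,0,-1.5,0,0,0],[0,0,-3.5,0,0,0],[0,0,-6,0,0,0],[0,0,-8.5,0,0,0],[0,0,-11,0,0,0],[0,0,-13,0,0,0],[0,0,-14.2,0,0,0],[0,0,-14.5,0,0,0],[0,0,-14.5,0,0,0]]

```text
time: 11.88
tool_pos: [0.5427, -0.3153, 0.1956]
tcp_rot: [2.216, 2.218, 0.003]
wrist_force: [0.4, -0.0, -2.4]
width: 0.505
```

```bash
python3 -c "
from h import *
go((.5315,.074,.195))"
```

```text
t 11.88 row [38.93 -1.09 -0.08] [0.3 0.2 0. ] w 0.505 F [ 0.4 -0.  -2.4] p [ 0.5427 -0.3153  0.1956]
```

servo_tool:
  plan:
    - [[0.5,0,0,0,0,0],[1.5,0,0,0,0,0],[3.5,-0.1,0,0,0,0],[6,-0.2,0,0,0,0],[9,-0.2,0,0,0,0],[12,-0.3,0,0,0,0],[15,-0.4,0,0,0,0],[18,-0.5,0,0,0,0],[21,-0.6,0,0,0,0],[24,-0.7,0,0.1,0,0],[27,-0.8,0,0.2,0.1,0],[30,-0.8,0,0.3,0.2,0],[33,-0.9,0,0.3,0.2,0],[35.8,-1,0,0.3,0.2,0],[37.8,-1.1,0,0.3,0.2,0],[38.7,-1.1,0,0.3,0.2,0],[38.9,-1.1,0,0.3,0.2,0],[38.9,-1.1,0,0.3,0.2,0],[38.9,-1.1,0,0.3,0.2,0]]

```text
time: 13.47
tool_pos: [0.5311, 0.073, 0.1937]
tcp_rot: [2.221, 2.222, -0.001]
wrist_force: [-0.4, -0.0, -2.4]
width: 0.511
```

```bash
python3 -c "
from h import *
go((.5315,.074,.051))
c=viewer.read_camera('wrist');cv2.imwrite('pics/w6.png',c['color'][:,:,::-1])"
```

```text
t 13.47 row [ 0.11  0.05 14.27] [-0.  0.  0.] w 0.511 F [-0.4 -0.  -2.4] p [0.5311 0.073  0.1937]
```

View pics/w6.png

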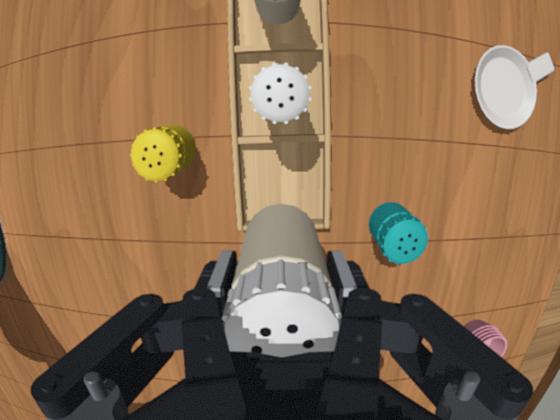

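The spare is held upright at (283,290) in line with the empty bay at (284,185). I'll lower it.

servo_tool:
  plan:
    - [[0.1,0,1.5,0,0,0],[0.1,0,4,0,0,0],[0.1,0,7,0,0,0],[0.1,0,9.5,0,0,0],[0.1,0,11.5,0,0,0],[0.1,0,12.8,0,0,0],[0.1,0,13.4,0,0,0],[0.1,0,13.8,0,0,0],[0.1,0,14,0,0,0],[0.1,0,14.1,0,0,0],[0.1,0,14.1,0,0,0]]

```text
time: 14.43
tool_pos: [0.5321, 0.0734, 0.0538]
tcp_rot: [2.221, 2.22, 0.002]
wrist_force: [-0.0, 0.3, -1.9]
width: 0.503
```

```bash
python3 -c "
from h import *
go((.5315,.074,.049))
c=viewer.read_camera('scene');cv2.imwrite('pics/s6.png',cv2.resize(c['color'][100:300,200:450,::-1],None,fx=3,fy=3))"
```

```text
t 14.43 row [ 0.06 -0.06  0.48] [ 0.1  0.  -0. ] w 0.503 F [-0.   0.3 -1.9] p [0.5321 0.0734 0.0538]
```

View pics/s6.png

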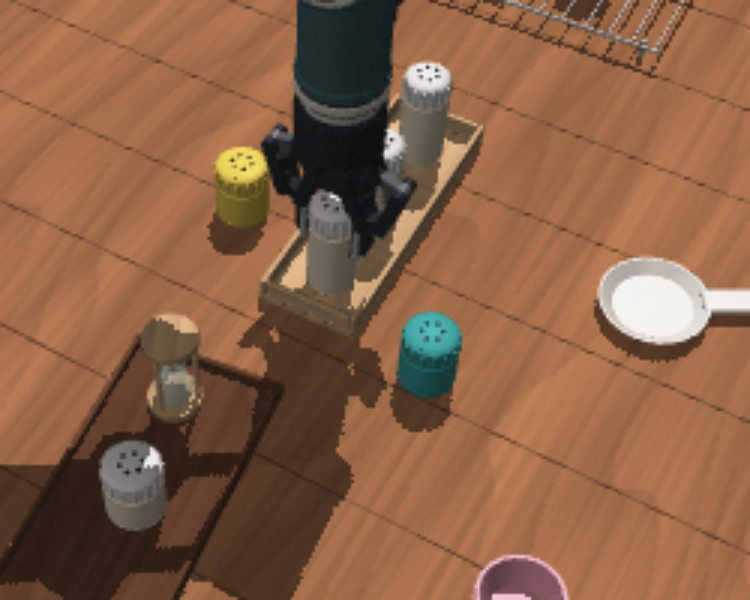

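The shaker is inside the bay at about (330,250), a few mm above the floor. I'll ease it down until contact.

servo_tool:
  plan:
    - [[0,0,0.1,0,0,0],[0,0,0.2,0,0,0],[0,0,0.3,0,0,0],[0,0,0.35,0,0,0],[0,0,0.35,0,0,0]]

```text
time: 14.9
tool_pos: [0.532, 0.0736, 0.0503]
tcp_rot: [2.221, 2.22, 0.002]
wrist_force: [-0.2, -0.3, -1.9]
width: 0.501
```

servo_tool:
  plan:
    - [[0,0,0.05,0,0,0],[0,0,0.1,0,0,0],[0,0,0.15,0,0,0],[0,0,0.15,0,0,0]]

```text
time: 15.23
tool_pos: [0.532, 0.0736, 0.0495]
tcp_rot: [2.221, 2.22, 0.001]
wrist_force: [-2.5, 0.1, 4.9]
width: 0.507
```

Contact, now about 7 N up on its weight. Releasing.

servo_tool:
  plan:
    - [[0,0,0,0,0,0],[0,0,0,0,0,0],[0,0,0,0,0,0],[0,0,0,0,0,0],[0,0,0,0,0,0],[0,0,0,0,0,0],[0,0,0,0,0,0],[0,0,0,0,0,0],[0,0,0,0,0,0]]
  claw: 8.54

```text
time: 15.98
tool_pos: [0.532, 0.0736, 0.0494]
tcp_rot: [2.221, 2.22, 0.001]
wrist_force: [-0.5, -0.1, 0.3]
width: 1.0
```

servo_tool:
  plan:
    - [[0,0,-1,0,0,0],[0,0,-3,0,0,0],[0,0,-6,0,0,0],[0,0,-9,0,0,0],[0,0,-12,0,0,0],[0,0,-14,0,0,0],[0,0,-15,0,0,0],[0,0,-15,0,0,0],[0,0,-15,0,0,0]]

```text
time: 16.73
tool_pos: [0.5318, 0.0737, 0.1995]
tcp_rot: [2.22, 2.22, 0.002]
wrist_force: [0.5, -0.3, -0.4]
width: 1.0
```

servo_tool:
  plan:
    - [[-1,0,0,0,0,0],[-3,0,0,0,0,0],[-6,0,0,0,0,0],[-9,0,0,0,0,0],[-12,0,0,0,0,0],[-14,0,0,0,0,0],[-15,0,0,0,0,0],[-15,0,0,0,0,0],[-15,0,0,0,0,0]]

```text
time: 17.48
tool_pos: [0.5309, -0.0764, 0.1982]
tcp_rot: [-2.223, -2.219, -0.0]
wrist_force: [0.2, 0.9, 0.2]
width: 1.0
```

```bash
python3 -c "
from h import *
go((.5315,.074,.049))
c=viewer.read_camera('scene');cv2.imwrite('pics/s7.png',cv2.resize(c['color'][100:350,150:450,::-1],None,fx=2.4,fy=2.4))
c=viewer.read_camera('wrist');cv2.imwrite('pics/w7.png',c['color'][:,:,::-1])"
```

```text
t 17.48 row [15.02  0.04 14.93] [-0.  -0.  -0.1] w 1.0 F [0.2 0.9 0.2] p [ 0.5309 -0.0764  0.1982]
```

View pics/s7.png

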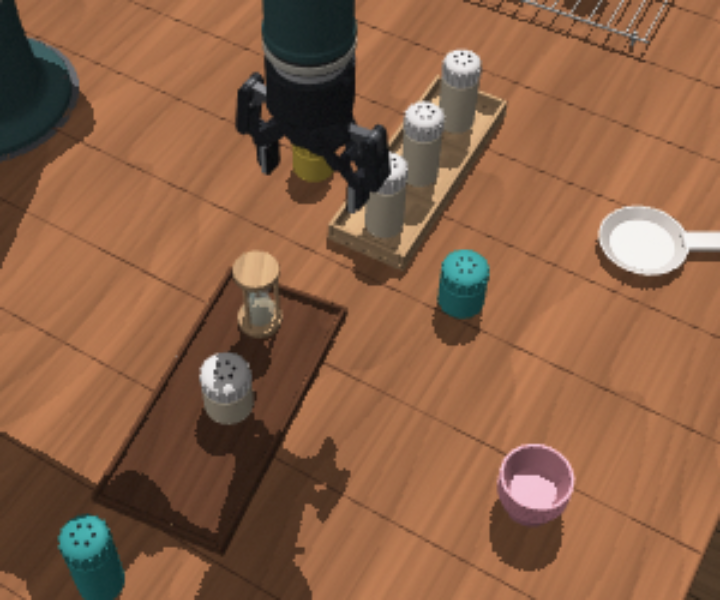

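View pics/w7.png

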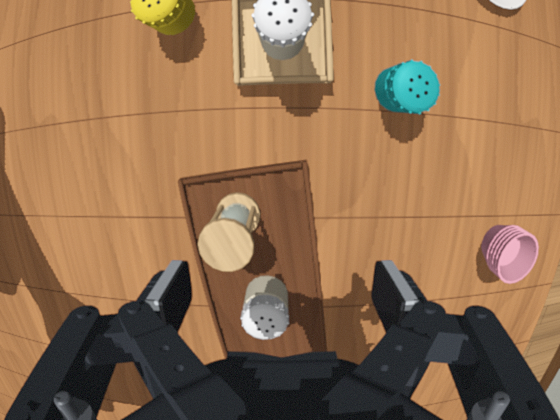

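The scene view shows three tall shakers upright in the caddy at (461,90), (424,145) and (387,195). The squat one is upright in the tray at (227,388), and nothing else has moved. The wrist view agrees: the new shaker is centred in its bay, and the arm is clear.

```bash
python3 -c "
from workcell import finish_job
print(finish_job())"
```

```text
the job is handed in; nothing more can be done
None
```

I moved the squat shaker from its bay to the middle of the stock tray. Then I stood the tall spare from the tray in the emptied bay and handed the job in at about 17.6 s.

The last scene and wrist pictures showed a tall shaker upright in each of the three bays and the squat one upright in the tray. The timer and the turquoise and yellow look-alikes were where they started. The gripper was open and clear, with less than 1 N on the wrist. The highest force in the end-of-move readings was about 10 N, when setting the squat shaker down.

The top and wrist cameras disagreed by about 3 mm on the squat shaker's position, which was within the jaws' tolerance. No check failed.

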